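# Hold a flat bar home in a sprung tacking fixture

### The arm

A 6-joint arm with a two-finger parallel gripper is mounted at the origin on a cart in front of the work surface, level with it; the furniture and walls round the work are solid. World frame = base frame: x ahead of the robot, y to its left, z up, the work surface at z = 0. Lengths are in m, angles in rad, forces in N, time in s.
With the tool pointing down it reaches from about 0.35 to 0.85 m from the base axis. Payload 8.1 kg.
Tool frame: the origin (TCP) lies at the very end of the fingers, on their centre line; the grasp point (between the pads) lies 19 mm behind it; z points along the fingers, y is the line along which they close (so a half turn about z gives the same grasp; the last joint's range is limited). The gripper opens to 93 mm and grips with 3 to 60 N. Pads are 15 mm wide; open, the fingers measure 128 mm over their backs; the gripper's body (75 mm by 188 mm) begins 65 mm behind the grasp point.
Start: joints at [1.245, 0.13, 1.488, -0, 1.523, -0.085], TCP at [0.143, 0.583, 0.219] pointing down, gripper open.
Joint ranges: [-2.96, 2.96], [-0.89, 2.26], [0.02, 2.5], [-1.34, 4.48], [0, 2.73], [-2.66, 2.66]. Speed limits (rad/s): [2.39, 2.39, 2.79, 3.14, 3.14, 3.14].

### API

Orientations are given as a rotation vector (axis times angle).
In Python, from plant import monitor, eyes, ticket gives the robot as it stands.
- The arm moves only by the tool arm_command, never from a script. Its argument "deltas" is a list that holds one entry, the list of rows, each a list of 6 numbers: the shift along the world's x, y, z in cm, then the turn, a rotation vector about the world's x, y, z in degrees. In form: [[[tx, ty, tz, rx, ry, rz], ...]]. A call has 1 to 12 rows; each row shifts and turns the commanded pose from where the row before left it; what a row does not reach is not made up. A row lasts 1/12 s, in which the tool goes at most 41.7 mm and 7.16 degrees, less where a joint would pass 70% of its speed; a pose out of reach is approached as far as the arm can. A call is refused whole if a number of a shift passes 4.17 or a number of a turn 7.16, either way. A call with a gripper value outside its range is refused whole. "gripper" is the opening, from -1 (shut) to 1 (fully open), set as the call begins (left out, the last holds). The fingers move at their own pace and stop on an object; "squeeze" is the grip in N (left out, the last holds). Time passes only in rows, so rows that do not move let the fingers close. It gives the time, the measured TCP pose, the force, the opening and the grip force at its end, in the units of the state.
- monitor.read_state(): the state, without advancing time (a new reading comes with each control period).
- eyes.read_camera(name): name is "scene" or "top" or "wrist"; returns the picture (384x512x3 uint8, blue, green, red); there is no depth.
- eyes.camera_model(name): a dict with "fx", "fy", "cx", "cy" (pixels), "rvec" (rotation vector, rad) and "tvec" (3), from world to camera coordinates, as OpenCV has them. Camera axes: x right, y down, z forward; pixel columns grow to the right and rows downward; lengths in m; the calibration is good to about 2 mm. The wrist camera is an equidistant fisheye: a pixel r from the principal point sees the ray r / f radians off the axis. A picture is of the moment at which its call begins: read the wrist's pose just before it. camera_model takes no time and is no camera call; for the wrist camera it gives the pose at the moment of the call.
- ticket.close_job(): hands the job in; it is judged then, once.
The state is a dict: "t": time; "q": joint angles; "dq": joint speeds; "joint_torque": joint torques, N m; "tool_pos": TCP position; "orientation": TCP orientation; "force": force on the tool from outside, world axes, zero at the start; "wrist_torque": the same for the moment, N m; "opening": finger opening in m; "gripper_force": force on a finger pad.
Only numpy, scipy, OpenCV 4.12 (cv2) and the standard library are available. Lean on these libraries where they do the work, as an engineer would, in place of code of your own. Each camera call takes 0.05 s, during which the arm holds its last target. There are 200 camera calls.

### The job

Pick up the aluminium flat bar and slide it lengthwise, lying flat, into the open front of the slot of the tacking fixture (dark base plate, blue spring housing at the back). Push it in against the brass sprung plunger, without ramming it, until the end of the bar is firmly home against the hard steel stop, and finish while still holding it there with the gripper: do not let go, or the spring will push it back out. Leave the setup block, red magnet, tape measure and angle coupon where they lie.

Things in the scene. Friction and masses are not known exactly. Their poses are not given: they have to be found in the camera images.
- flat_bar: Loose plain aluminium flat bar, 30 mm wide (its x), 110 mm long (its y), 12 mm thick (its z), about 0.11 kg, flat on the table. Origin at the centre of its underside. Either end may lead. Home in the slot, 50 mm of it stick out of the mouth: grip it across the 30 mm width 30 to 40 mm behind its middle.
- fixture: Tacking fixture, fixed to the table, at a new place and yaw each time. Origin at table level below the stop face, on the slot's centre line; x points into the slot (from mouth to stop), z up. Dark steel base plate 10 mm thick, x -60 to +90 mm, y +-50 mm; its top is the slot's floor. Blue spring housing x +18 to +63 mm, 44 mm high.
- slot_mouth (a point): Middle of the slot's mouth on the slot floor: 10 mm above the table, 60 mm in front of the stop face; axes as the fixture's. Grey rails leave a slot 33 mm wide, flared to about 43 mm over the first 12 mm. From 20 mm inside, steel keeper strips roof its sides: 15 mm free height, tops 30 mm (screw heads 34 mm) above the table, 21 mm gap between them.
- stop_face (a point): Middle of the stop plane, 17 mm above the table, on the slot's centre line. The bar is home when its leading end lies in this plane, its origin then 55 mm in front of it. Axes as the fixture's.
- stop: Hard stop: two fixed steel blocks, left and right of the plunger, at the inner end of the slot, 10 to 24 mm above the table, front faces in the stop plane. Same origin and axes as the fixture.
- plunger (a joint): Brass plunger, 11 mm diameter, between the stop blocks, slides along the slot. 0 m = at rest, face 15 mm in front of the stop plane; grows as pushed in; 0.015 m = level with the stop, where the bar meets it. Spring: 4 N at 0, 0.4 N more per mm, 10 N at 0.015; the stop takes all further push. A rod with a red band comes out behind the blue housing as it goes in.
- cube_b: Bystander: loose grey setup block with bores, 26 x 76 x 51 mm high, on the table. Origin at the centre of its underside, long side along y.
- arrow_magnet_a: Bystander: loose red welding magnet, 95 x 109 x 20 mm high, flat on the table. Origin at the centre of its underside.
- tape_measure: Bystander: loose yellow and black tape measure, 70 x 82 x 32 mm high. Origin at the centre of its underside.
- angle_coupon: Bystander: loose welded angle of dark steel, 30 x 90 x 34 mm high. Origin at the centre of its underside, long side along y.
Not all that is in view belongs to the job. Leave any pink look-alike of the flat_bar alone. Several things look just like the fixture: the one meant starts nearest to the robot's base.

How it is judged:
On the way:
1. the bar's leading end is in the slot, the plunger not yet home (y of flat_bar in the frame of fixture between -0.004 and 0.004 m and z of flat_bar in the frame of fixture between 0.006 and 0.026 m and angle between the y axis of flat_bar and the x axis of fixture, either way round below 0.1 rad and angle between the z axis of flat_bar and the z axis of fixture, either way round below 0.12 rad and x of flat_bar in the frame of fixture between -0.1 and -0.06 m and value of joint plunger below 0.012 m), for 0.1 s.
At the end, for the whole second after the job is handed in: Through the last second the bar lies flat in the slot (centred within 4 mm, aligned within 0.1 rad), the plunger is pushed in more than 13 mm, the bar's end bears on the hard stop with 1 to 40 N and lies within 2.5 mm of the stop plane, and the fingers hold the bar with more than 2 N (y of flat_bar in the frame of fixture between -0.004 and 0.004 m and z of flat_bar in the frame of fixture between 0.006 and 0.026 m and angle between the y axis of flat_bar and the x axis of fixture, either way round below 0.1 rad and angle between the z axis of flat_bar and the z axis of fixture, either way round below 0.12 rad and x of flat_bar in the frame of fixture between -0.0575 and -0.053 m and value of joint plunger above 0.013 m and contact force between flat_bar and stop between 1 and 40 N and contact force between the fingers and flat_bar above 2 N and linear speed of flat_bar below 0.02 m/s); the arm keeps its last pose, push and grip.
It fails at once if the bar is rammed against the stop with more than 60 N (contact force between flat_bar and stop above 60 N).
It fails at once if the bored setup block is moved by more than 30 mm (distance of cube_b from where it was at the start of the episode above 0.03 m).
It fails at once if the red magnet is moved by more than 30 mm (distance of arrow_magnet_a from where it was at the start of the episode above 0.03 m).
It fails at once if the tape measure is moved by more than 30 mm (distance of tape_measure from where it was at the start of the episode above 0.03 m).
It fails at once if the angle coupon is moved by more than 30 mm (distance of angle_coupon from where it was at the start of the episode above 0.03 m).
It also fails if it takes over 58 s, if anything falls off the work surface, if the arm or the gripper's body presses on something with over 40 N, if the wrist force passes 120 N, or if a joint passes its speed limit or range.

## Working session

There is one attempt and no reset: what is moved stays moved. The work goes in short steps, Python scripts to look and compute and a tool call to move; the robot and the scene stay as the last step left them, time stands still between calls to the robot, and variables do not carry over. Pictures are saved under pics/ and viewed, at most 10 in all, crops included, and the job is handed in when it is done.

Besides the shell and the picture viewer there is one more tool, called after "Request:" as name(argument=value, ...) on one line, values as JSON. arm_command: Moves the arm, as the interface text tells. Its arguments: {"type":"object","properties":{"deltas":{"type":"array"},"gripper":{"type":"number"},"squeeze":{"type":"number"}},"required":["deltas"]}

```bash
mkdir -p pics; ls; cat > h.py <<'E'
import numpy as np, cv2
from plant import monitor, eyes, ticket
def ray(m,uv,fish=False):
    R=cv2.Rodrigues(np.array(m["rvec"],float))[0]; t=np.array(m["tvec"],float).ravel()
    x=(uv[0]-m["cx"])/m["fx"]; y=(uv[1]-m["cy"])/m["fy"]
    if fish:
        r=np.hypot(x,y); s=np.sin(r)/r if r>1e-9 else 1; d=np.array([x*s,y*s,np.cos(r)])
    else: d=np.array([x,y,1.])
    return -R.T@t, R.T@d/np.linalg.norm(d)
def onz(m,uv,z,fish=False):
    o,d=ray(m,uv,fish); return o+d*(z-o[2])/d[2]
def tri(rs):
    A=np.zeros((3,3));b=np.zeros(3)
    for o,d in rs:
        P=np.eye(3)-np.outer(d,d);A+=P;b+=P@o
    p=np.linalg.solve(A,b); return p,[np.linalg.norm((np.eye(3)-np.outer(d,d))@(p-o)) for o,d in rs]
E
python3 - <<'E'
from h import *
ims=[]
for n in["scene","top","wrist"]:
    im=eyes.read_camera(n); cv2.imwrite(f"pics/{n}0.png",im); ims.append(im); print(n,eyes.camera_model(n))
a=np.hstack(ims[:2]); 
print(monitor.read_state())
cv2.imwrite("pics/s0big.png",cv2.resize(ims[0],(800,600),interpolation=3))
cv2.imwrite("pics/t0big.png",cv2.resize(ims[1],(800,600),interpolation=3))
E
```

```text
pics
scene {'fx': 387.0266440547097, 'fy': 387.0266440547097, 'cx': 258.3233414408864, 'cy': 196.5384055336715, 'rvec': array([ 1.88993402, -1.02305447,  0.58384181]), 'tvec': array([-0.36803048,  0.28309431,  0.89519374])}
top {'fx': 400.7397187954083, 'fy': 400.7397187954083, 'cx': 256.7260127605942, 'cy': 191.0213291365533, 'rvec': array([ 2.13712579, -2.1272795 ,  0.18780527]), 'tvec': array([-0.03400324,  0.60602192,  1.17214047])}
wrist {'fx': 297.3186396354542, 'fy': 297.3186396354542, 'cx': 254.9710855669655, 'cy': 191.7981202703381, 'rvec': array([-2.29860811, -1.80301544, -0.24179428]), 'tvec': array([-0.59937288, -0.03120174,  0.3898837 ])}
{'t': 0.15, 'q': array([ 1.24454583e+00,  1.30994375e-01,  1.48902232e+00,  3.16911535e-05,
        1.52299480e+00, -8.54335891e-02]), 'dq': array([-9.39362200e-05, -1.88898703e-03, -3.96983096e-03,  4.92229322e-05,
       -1.18634414e-03, -5.99090778e-05]), 'joint_torque': array([ 4.79786249e-04, -5.60477507e+01, -4.92336202e+01,  7.67862378e-02,
        3.06142517e-02, -1.36909957e-04]), 'tool_pos': array([0.1429444 , 0.58227731, 0.21782816]), 'orientation': array([-3.77324675e-01, -3.11852675e+00,  2.17128874e-03]), 'force': array([0.53042088, 0.37627553, 0.06681395]), 'wrist_torque': array([-0.01746614,  0.01394733, -0.00951583]), 'gripper_force': 0.0, 'opening': 0.09300697332409748}
```

View pics/s0big.png

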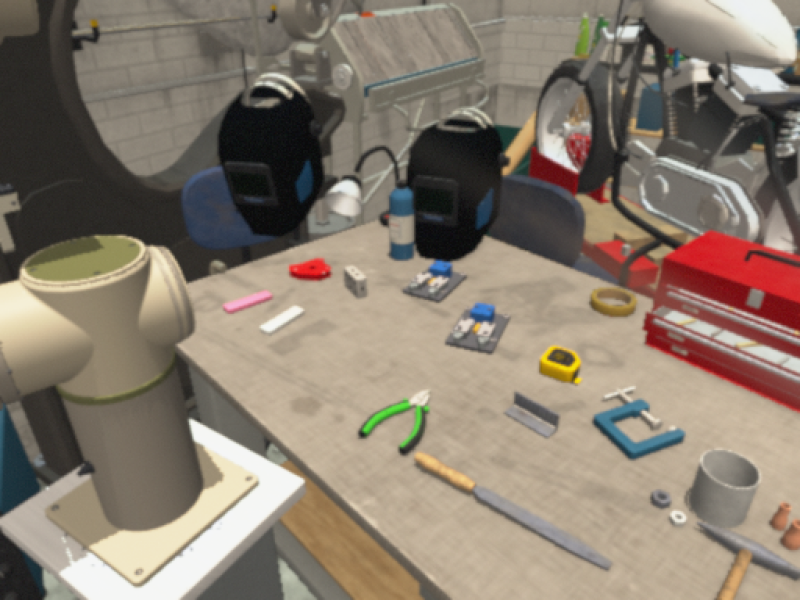

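View pics/t0big.png

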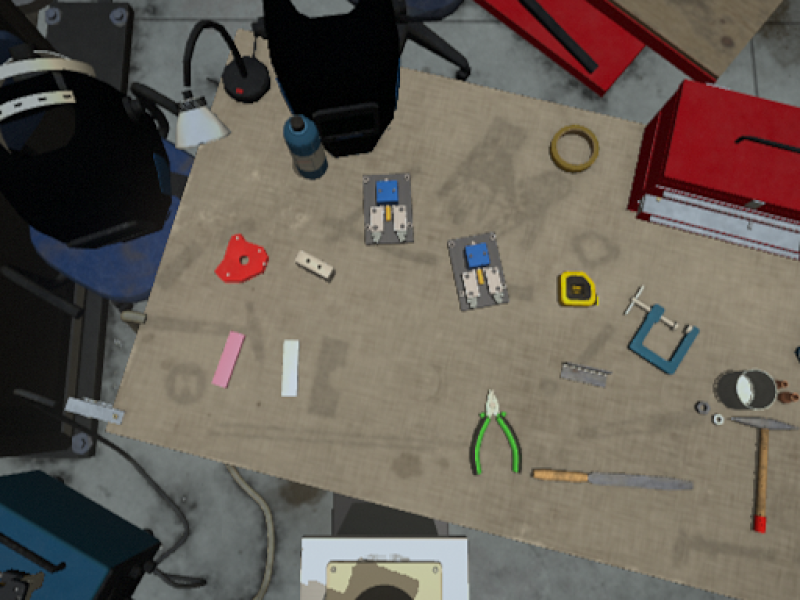

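The scene view (800 px) shows the white bar at (282,320), the pink look-alike at (247,301), and fixtures at (478,327) and (435,280). In the top view the bar is at (290,368), pink at (228,360), and the fixtures at (478,271) and (388,208). The fixture at top (478,271) looks nearer the base (385,590). I'll check this with numbers and a crop.

```bash
python3 - <<'E'
from h import *
T=cv2.imread("pics/top0.png");S=cv2.imread("pics/scene0.png")
mt=eyes.camera_model("top");ms=eyes.camera_model("scene")
k=.64
for n,u in [("fixA",(478,271)),("fixB",(388,208)),("bar",(290,368)),("pink",(228,360)),("block",(315,265)),("mag",(242,260)),("tape",(578,289)),("angle",(584,374))]:
    print(n,onz(mt,(u[0]*k,u[1]*k),0.01).round(3))
a=cv2.resize(T[90:230,135:335],(800,560),interpolation=cv2.INTER_CUBIC)
b=cv2.resize(S[155:235,150:340],(800,337),interpolation=cv2.INTER_CUBIC)
cv2.imwrite("pics/c1.png",a); cv2.imwrite("pics/c2.png",b)
def blobs(im,lo,hi):
    h=cv2.cvtColor(im,cv2.COLOR_BGR2HSV); m=cv2.inRange(h,lo,hi)
    for c in cv2.findContours(m,0,2)[0]:
        if cv2.contourArea(c)>40: print(cv2.contourArea(c),[np.round(x,1) for x in cv2.minAreaRect(c)])
for im in(T,S):
    print("white");blobs(im[150:290,120:330],(0,0,190),(179,40,255))
    print("blue");blobs(im[100:240],(105,150,60),(120,255,255))
E
```

```text
fixA [ 0.671 -0.188  0.01 ]
fixB [ 0.804 -0.003  0.01 ]
bar [0.472 0.189 0.01 ]
pink [0.488 0.313 0.01 ]
block [0.682 0.145 0.01 ]
mag [0.692 0.295 0.01 ]
tape [ 0.635 -0.391  0.01 ]
angle [ 0.463 -0.395  0.01 ]
white
53.0 [array([195. , 107.5]), array([13.,  6.]), np.float64(90.0)]
276.5 [array([65.1, 85. ]), array([ 9.1, 34.4]), np.float64(2.3)]
55.0 [array([180.8,  31.2]), array([15.3,  7.6]), np.float64(78.7)]
51.0 [array([195.7,  28.7]), array([14.3,  6.8]), np.float64(76.0)]
98.0 [array([81. , 18.9]), array([21.5,  6.4]), np.float64(27.8)]
blue
157.0 [array([305. ,  63.2]), array([13.7, 13.3]), np.float64(78.7)]
151.5 [array([247.5,  22.5]), array([13., 13.]), np.float64(90.0)]
white
338.5 [array([ 18.6, 133.5]), array([44.7, 12.3]), np.float64(28.3)]
56.0 [array([147.5, 104. ]), array([ 8., 11.]), np.float64(90.0)]
163.0 [array([59.7, 53.9]), array([ 7. , 29.8]), np.float64(59.0)]
blue
91.5 [array([308.5,  99.5]), array([ 9., 13.]), np.float64(90.0)]
66.5 [array([281.5,  70.5]), array([ 9., 11.]), np.float64(90.0)]
```

View pics/c1.png

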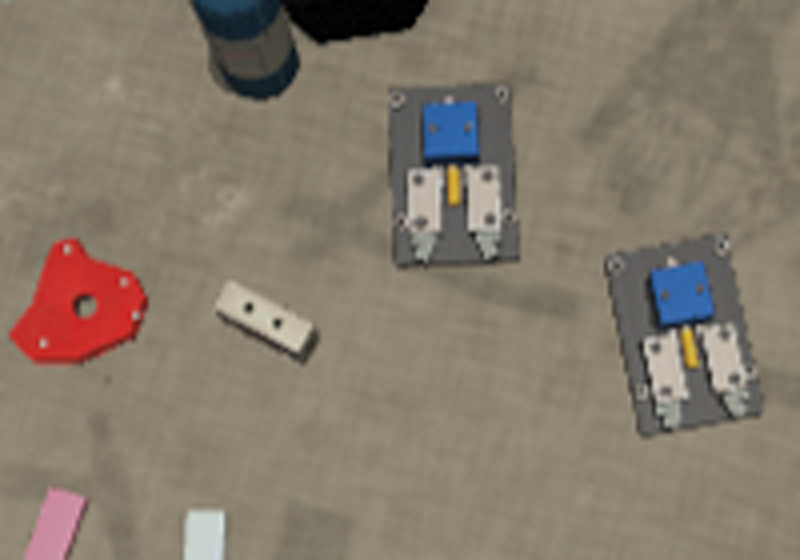

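Candidates in the top view: fixture A at 800-px (478,271), world (0.67,-0.19), 0.70 m from the base, and fixture B at (388,208), world (0.80,0.00), 0.80 m. A is nearer, so A is the one meant; the crop shows it with its mouth facing the robot. The bar is the white one (crop x≈205), not the pink one. Next I'll measure the bar in two views and A's axis roughly.

```bash
python3 - <<'E'
from h import *
T=cv2.imread("pics/top0.png");S=cv2.imread("pics/scene0.png")
mt=eyes.camera_model("top");ms=eyes.camera_model("scene")
def bar(im,roi):
    x0,y0,x1,y1=roi; h=cv2.cvtColor(im[y0:y1,x0:x1],cv2.COLOR_BGR2HSV); m=cv2.inRange(h,(0,0,180),(179,45,255))
    c=max(cv2.findContours(m,0,1)[0],key=cv2.contourArea)
    M=cv2.moments(m,True); print(cv2.contourArea(c)); return np.array(cv2.boxPoints(cv2.minAreaRect(c)))+[x0,y0], c.reshape(-1,2)+[x0,y0]
bt,ct=bar(T,(165,205,205,265)); bs,cs=bar(S,(160,190,200,220))
ct3=np.array([onz(mt,p,.012)[:2] for p in ct]); print("top",cv2.minAreaRect((ct3*1000).astype(np.float32)))
cs3=np.array([onz(ms,p,.012)[:2] for p in cs]); print("scene",cv2.minAreaRect((cs3*1000).astype(np.float32)))
print("tri centre",tri([ray(mt,bt.mean(0)),ray(ms,bs.mean(0))]))
# fixture A plate corners in top crop (px = crop/4 + offset)
cor=[(607,258),(727,236),(762,412),(642,437)]
P=np.array([onz(mt,(135+x/4,90+y/4),.01)[:2] for x,y in cor]);print(P.round(3))
d=(P[0]+P[1]-P[2]-P[3]);print("fix yaw deg",np.degrees(np.arctan2(d[1],d[0])),"mouth",(P[2]+P[3])/2)
s=monitor.read_state();R=cv2.Rodrigues(s["orientation"])[0];m=eyes.camera_model("wrist");Rc=cv2.Rodrigues(m["rvec"])[0];C=-Rc.T@m["tvec"]
print("cam in tool",R.T@(C-s["tool_pos"]),"\n",(Rc@R).round(3)); print(R.round(3))
E
```

```text
295.5
175.0
top ((472.75390625, 190.01007080078125), (28.971506118774414, 108.18254089355469), 89.73097229003906)
scene ((472.35760498046875, 189.18270874023438), (40.550174713134766, 118.34198760986328), 89.39682006835938)
tri centre (array([0.47225405, 0.19065932, 0.01008448]), [np.float64(0.00037136008415149203), np.float64(0.0003713600841515308)])
[[ 0.733 -0.127]
 [ 0.752 -0.224]
 [ 0.608 -0.249]
 [ 0.588 -0.154]]
fix yaw deg 9.99188474779387 mouth [ 0.59810085 -0.20128646]
cam in tool [ 0.0729645  -0.00028777 -0.16620062] 
 [[ 0.     1.    -0.001]
 [-0.964 -0.    -0.264]
 [-0.264  0.001  0.964]]
[[-0.971  0.238 -0.   ]
 [ 0.238  0.971 -0.001]
 [ 0.    -0.001 -1.   ]]
```

Request:
arm_command(deltas=[[[2.2,-3.25,-0.1,0,0,1.1],[2.2,-3.25,-0.1,0,0,1.1],[2.2,-3.25,-0.1,0,0,1.1],[2.2,-3.25,-0.1,0,0,1.1],[2.2,-3.25,-0.1,0,0,1.1],[2.2,-3.25,-0.1,0,0,1.1],[2.2,-3.25,-0.1,0,0,1.1],[2.2,-3.25,-0.1,0,0,1.1],[2.2,-3.25,-0.1,0,0,1.1],[2.2,-3.25,-0.1,0,0,1.1],[2.2,-3.25,-0.1,0,0,1.1],[2.2,-3.25,-0.1,0,0,1.1]]], gripper=1)

```text
t: 1.15
tool_pos: [0.4076, 0.1909, 0.2066]
orientation: [0.015, 3.141, 0.0]
force: [0.1, 0.1, -0.6]
opening: 0.0928
gripper_force: 0.0
```

Request:
arm_command(deltas=[[[0,0,0,0,0,0],[0,0,0,0,0,0],[0,0,0,0,0,0]]])

```text
t: 1.4
tool_pos: [0.4068, 0.1928, 0.2064]
orientation: [-0.019, -3.141, -0.0]
force: [-0.0, -0.6, -0.5]
opening: 0.0933
gripper_force: 0.0
```

```bash
cat >> h.py <<'E'
def snap(n):
    m=eyes.camera_model("wrist"); im=eyes.read_camera("wrist"); cv2.imwrite(f"pics/{n}.png",im)
    import pickle; pickle.dump(m,open(f"pics/{n}.pkl","wb")); return m,im
def proj(m,P):  # fisheye
    R=cv2.Rodrigues(np.array(m["rvec"],float))[0]; p=R@np.array(P)+np.array(m["tvec"]).ravel()
    r=np.hypot(p[0],p[1]); th=np.arctan2(r,p[2]); return np.array([m["cx"]+m["fx"]*th*p[0]/r,m["cy"]+m["fy"]*th*p[1]/r])
def wbar(m,im,P):
    u=proj(m,P); x0,y0=np.maximum(u-90,0).astype(int); s=im[y0:y0+180,x0:x0+180]
    k=cv2.inRange(cv2.cvtColor(s,cv2.COLOR_BGR2HSV),(0,0,175),(179,45,255))
    c=max(cv2.findContours(k,0,1)[0],key=cv2.contourArea).reshape(-1,2)+[x0,y0]
    for z in(0.010,0.012):
        print(z,cv2.minAreaRect(np.array([onz(m,p,z,True)[:2]*1000 for p in c],np.float32)))
    return c
E
python3 - <<'E'
from h import *
m,im=snap("w1"); c=wbar(m,im,(.4725,.19,.012)); print(monitor.read_state()["tool_pos"],monitor.read_state()["t"])
E
```

```text
0.01 ((501.322509765625, 189.7815399169922), (58.132755279541016, 30.907377243041992), 0.0632646381855011)
0.012 ((500.399169921875, 189.80108642578125), (57.81220245361328, 30.736936569213867), 0.06326884031295776)
[0.40650221 0.19342742 0.20649179] 1.45
```

View pics/w1.png

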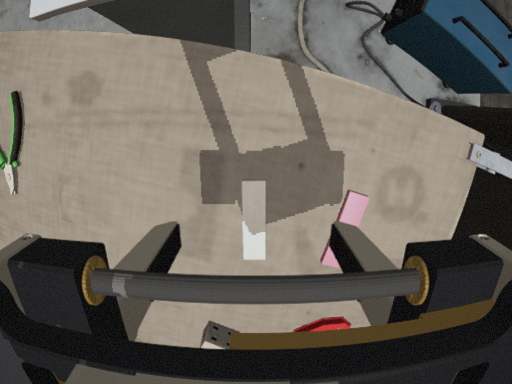

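The wrist view shows the bar at (254,220), half in the arm's shadow, and pink at (345,228), which matches the two-view measurement: centre about (0.473,0.190), yaw 0. Now I'll descend to 35 mm behind its middle.

Request:
arm_command(deltas=[[[0.31,-0.03,-2.4,0,0,0.1],[0.31,-0.03,-2.4,0,0,0.1],[0.31,-0.03,-2.4,0,0,0.1],[0.31,-0.03,-2.4,0,0,0.1],[0.31,-0.03,-2.4,0,0,0.1],[0.31,-0.03,-2.4,0,0,0],[0.31,-0.03,-2.4,0,0,0],[0.31,-0.03,-2.0,0,0,0],[0.31,-0.03,-1.0,0,0,0],[0.31,-0.03,-0.4,0,0,0],[0,0,0,0,0,0],[0,0,0,0,0,0]]], gripper=1)

```text
t: 2.45
tool_pos: [0.4387, 0.1905, 0.0056]
orientation: [0.001, 3.141, 0.001]
force: [0.4, -0.7, 0.8]
opening: 0.0933
gripper_force: 0.0
```

Request:
arm_command(deltas=[[[0,0,0,0,0,0],[0,0,0,0,0,0],[0,0,0,0,0,0],[0,0,0,0,0,0],[0,0,0,0,0,0],[0,0,0,0,0,0],[0,0,0,0,0,0],[0,0,0,0,0,0],[0,0,0,0,0,0],[0,0,0,0,0,0]]], gripper=-1, squeeze=45)

```text
t: 3.28
tool_pos: [0.438, 0.1897, 0.0046]
orientation: [-0.003, -3.141, 0.0]
force: [-0.5, 1.0, 0.4]
opening: 0.0309
gripper_force: 0.4
```

Request:
arm_command(deltas=[[[0,0,0,0,0,0],[0,0,0,0,0,0],[0,0,0,0,0,0],[0,0,0.5,0,0,0],[0,0,1.5,0,0,0],[0,0,3,0,0,0],[0,0,3,0,0,0],[0,0,3,0,0,0],[0,0,3,0,0,0],[0,0,3,0,0,0],[0,0,2,0,0,0],[0,0,1,0,0,0]]])

```text
t: 4.28
tool_pos: [0.4394, 0.1901, 0.2085]
orientation: [0.003, 3.137, 0.002]
force: [0.9, 0.4, -2.0]
opening: 0.0293
gripper_force: 45.0
```

Request:
arm_command(deltas=[[[1,-1.3,0,0,0,0],[2.4,-3.2,0,0,0,1],[2.4,-3.2,0,0,0,1],[2.4,-3.2,0,0,0,1],[2.4,-3.2,0,0,0,1],[2.4,-3.2,0,0,0,1],[2.4,-3.2,0,0,0,1],[2.4,-3.2,0,0,0,1],[2.4,-3.2,0,0,0,1],[2.4,-3.2,0,0,0,1],[2.4,-3.2,0,0,0,1],[2.4,-3.2,0,0,0,0]]])

```text
t: 5.28
tool_pos: [0.7122, -0.1769, 0.2028]
orientation: [0.272, -3.128, -0.001]
force: [0.1, 0.5, -1.3]
opening: 0.0295
gripper_force: 45.0
```

Request:
arm_command(deltas=[[[1,-1.3,0,0,0,0],[0.5,-0.6,0,0,0,0],[0,0,0,0,0,0],[0,0,0,0,0,0],[0,0,0,0,0,0],[0,0,0,0,0,0]]])

```text
t: 5.78
tool_pos: [0.7267, -0.1932, 0.2046]
orientation: [0.273, -3.129, -0.001]
force: [0.6, -0.1, -1.9]
opening: 0.0293
gripper_force: 45.0
```

```bash
python3 - <<'E'
from h import *
m,im=snap("w2"); s=monitor.read_state(); print(s["tool_pos"],s["orientation"],s["opening"],s["gripper_force"])
cv2.imwrite("pics/w2b.png",cv2.resize(im,(800,600),interpolation=cv2.INTER_CUBIC))
E
```

```text
[ 0.7267819  -0.19321523  0.20485936] [ 2.72847478e-01 -3.12966730e+00 -2.08352521e-04] 0.029983608923372 44.99220907688141
```

View pics/w2b.png

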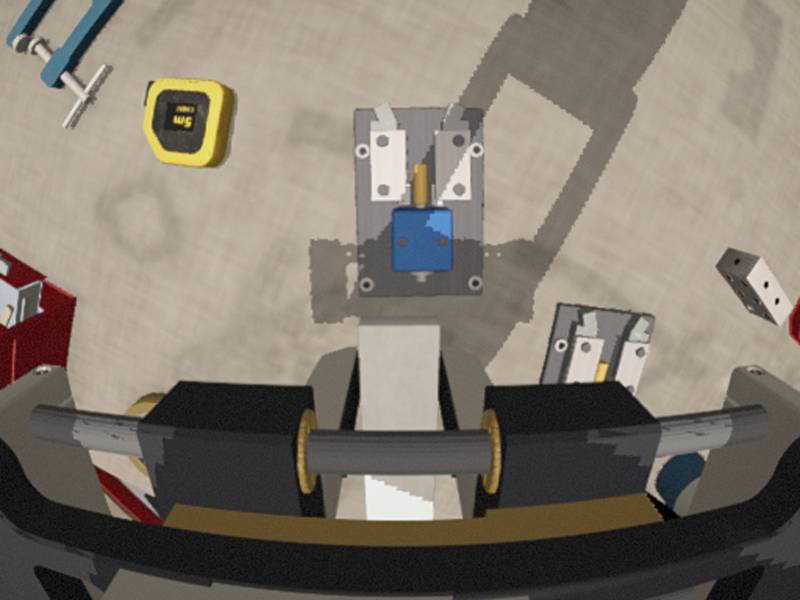

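The wrist view shows fixture A at about (420,200), 800 px, mouth up toward the robot. Plate corners are at (355,107), (484,108), (482,296), (357,294), the blue housing at (422,238), and the keepers at (388,160) and (453,160). The held bar's rear end is at (400,322). I'll take a second wrist place for triangulation.

Request:
arm_command(deltas=[[[0,1.5,0,0,0,0],[0,2,0,0,0,0],[0,2,0,0,0,0],[0,1.5,0,0,0,0],[0,0,0,0,0,0],[0,0,0,0,0,0],[0,0,0,0,0,0],[0,0,0,0,0,0]]])

```text
t: 6.5
tool_pos: [0.727, -0.1251, 0.2047]
orientation: [-0.27, 3.13, -0.001]
force: [0.2, 0.4, -1.3]
opening: 0.0297
gripper_force: 45.0
```

```bash
cat > fx.py <<'E'
from h import *; import pickle
m2=pickle.load(open("pics/w2.pkl","rb")); i2=cv2.imread("pics/w2.png")
m3,i3=snap("w3"); s=monitor.read_state(); print(s["t"],s["tool_pos"],s["orientation"])
cor=np.array([(355,107),(484,108),(482,296),(357,294)])*.64
def sub(im,p,w=4):
    return cv2.cornerSubPix(cv2.cvtColor(im,6),np.array(p,np.float32).reshape(-1,1,2),(w,w),(-1,-1),(3,50,.01)).reshape(-1,2)
c2=sub(i2,cor)
c3=sub(i3,[proj(m3,onz(m2,p,.01,True)) for p in c2]); print(c2-cor,"\n",c3.round(1))
P=[]
for a,b in zip(c2,c3):
    p,e=tri([ray(m2,a,True),ray(m3,b,True)]); P.append(p); print(p.round(4),np.round(e,4))
for m,c in((m2,c2),(m3,c3)):
    Q=np.array([onz(m,p,.01,True)[:2] for p in c]); d=Q[2]+Q[3]-Q[0]-Q[1]
    print("z10 mouth",(Q[0]+Q[1])/2,"yaw",np.degrees(np.arctan2(d[1],d[0])),"len",np.linalg.norm(d)/2,"wid",np.linalg.norm(Q[0]-Q[1]),np.linalg.norm(Q[2]-Q[3]))
# blue housing
for m,im in((m2,i2),(m3,i3)):
    k=cv2.inRange(cv2.cvtColor(im,cv2.COLOR_BGR2HSV),(103,130,40),(122,255,255))
    o=np.array(proj(m,(.69,-.185,.04))).astype(int); M=np.zeros_like(k); M[max(0,o[1]-40):o[1]+40,max(0,o[0]-40):o[0]+40]=1
    c=max(cv2.findContours(k*M,0,1)[0],key=cv2.contourArea).reshape(-1,2)
    print("blue",cv2.minAreaRect(np.array([onz(m,p,.044,True)[:2]*1000 for p in c],np.float32)))
cv2.imwrite("pics/c4.png",np.hstack([cv2.resize(im[max(0,int(c[:,1].min())-8):][:135,max(0,int(c[:,0].min())-8):][:,:100],(400,540),interpolation=cv2.INTER_CUBIC) for im,c in((i2,c2),(i3,c3))]))
E
python3 fx.py
```

```text
6.55 [ 0.72698471 -0.12526603  0.20462907] [-2.69631785e-01  3.12999554e+00 -4.54211660e-04]
[[-4.54714966e-01  6.18152161e-01]
 [ 8.86022949e-02  3.84839142e+00]
 [ 1.09863281e-05  2.44140625e-06]
 [-4.27246096e-06  3.66210938e-06]] 
 [[172.6  62.6]
 [252.8  58.1]
 [255.9 180. ]
 [176.4 179.1]]
[ 0.6082 -0.2483  0.0094] [0.0001 0.0001]
[ 0.5947 -0.1513  0.0243] [0.0021 0.0021]
[ 0.7373 -0.1223  0.01  ] [0. 0.]
[ 0.7532 -0.2223  0.01  ] [0. 0.]
z10 mouth [ 0.60126198 -0.1987268 ] yaw 10.409161468499963 len 0.14637284997726233 wid 0.09995610229941607 0.10124897926834911
z10 mouth [ 0.59919013 -0.19992057] yaw 10.717476883701963 len 0.14862842512922134 wid 0.09810966052373934 0.10124896880053441
blue ((696.3096923828125, -181.47860717773438), (44.9097785949707, 42.584190368652344), 10.316633224487305)
blue ((696.5953979492188, -180.14927673339844), (44.16361618041992, 44.246055603027344), 11.47507381439209)
```

View pics/c4.png

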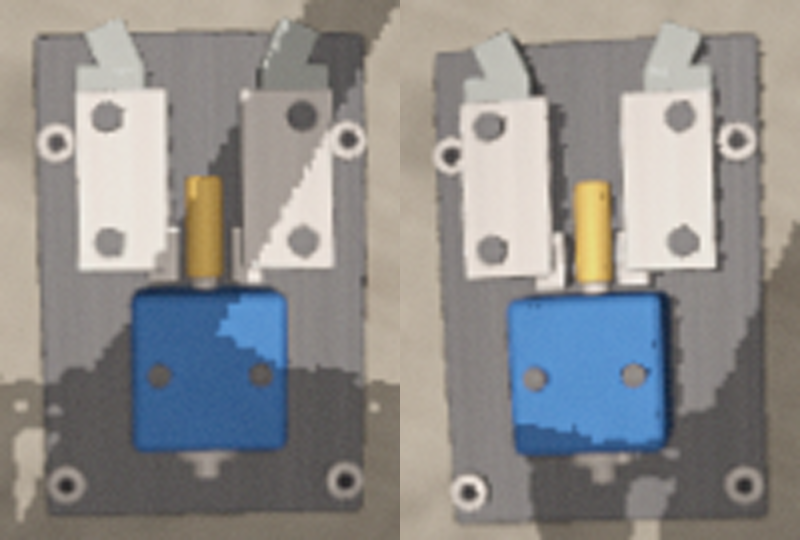

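The crop shows the mouth, flared rails, keepers with four dark screws, plunger, and four plate screws, all sharp in both views. I'll triangulate those symmetric screw centres.

```bash
python3 - <<'E'
from h import *; import pickle
m2,m3=[pickle.load(open(f"pics/w{i}.pkl","rb")) for i in(2,3)]
i2,i3=[cv2.imread(f"pics/w{i}.png") for i in(2,3)]
c2=np.array([(355,107),(484,108),(482,296),(357,294)])*.64
o2=np.array([int(c2[:,0].min()-.4547)-8,int((107*.64)+.618)-8]); o3=np.array([172-8,58-8])
print(o2)
F={"pl":([(57,142),(349,139),(344,482),(67,486)],[(451,156),(737,139),(744,486),(469,492)]),
"kp":([(107,117),(303,115),(303,240),(110,242)],[(488,126),(680,116),(683,241),(491,250)]),
"co":([(35,33),(365,37),(362,513),(47,513)],[(435,53),(759,34),(768,516),(455,521)]),
"bl":([(160,376),(261,376)],[(536,378),(633,376)]),
"inner":([(166,89),(241,89),(248,268),(167,268)],[(547,97),(622,93),(634,266),(551,276)])}
for n,(a,b) in F.items():
    P=[]
    for p,q in zip(a,b):
        p=np.array(p)/4-.375+o2; q=(np.array(q)-[400,0])/4-.375+o3
        x,e=tri([ray(m2,p,True),ray(m3,q,True)]); P.append(x)
    P=np.array(P); print(n,(P*1000).round(1).tolist())
    if len(P)==4:
        f=(P[0]+P[1])/2;k=(P[2]+P[3])/2;d=k-f; print("  front",f.round(4),"back",k.round(4),"yaw",np.degrees(np.arctan2(d[1],d[0])).round(2))
        e=P[0]+P[3]-P[1]-P[2]; w=np.degrees(np.arctan2(e[1],e[0]))+90
        s1=P[3]-P[0];s2=P[2]-P[1]; print("   yaw from width",w.round(2))
E
```

```text
[218  61]
pl [[640.4, -235.9, 16.6], [623.8, -151.6, 18.4], [726.6, -131.9, 15.5], [742.4, -216.0, 16.3]]
  front [ 0.6321 -0.1937  0.0175] back [ 0.7345 -0.174   0.0159] yaw 10.93
   yaw from width 10.93
kp [[631.5, -221.9, 32.9], [621.0, -167.9, 32.7], [656.2, -161.2, 31.1], [666.6, -215.0, 34.3]]
  front [ 0.6262 -0.1949  0.0328] back [ 0.6614 -0.1881  0.0327] yaw 11.02
   yaw from width 10.98
co [[608.1, -248.9, 8.3], [590.4, -151.0, 9.9], [736.2, -122.9, 9.9], [754.1, -221.1, 9.3]]
  front [ 0.5992 -0.2     0.0091] back [ 0.7451 -0.172   0.0096] yaw 10.86
   yaw from width 10.33
bl [[700.2, -194.8, 44.0], [694.9, -167.6, 47.3]]
inner [[620.5, -207.1, 28.9], [616.3, -186.1, 26.8], [666.5, -174.5, 24.3], [671.7, -197.7, 27.1]]
  front [ 0.6184 -0.1966  0.0279] back [ 0.6691 -0.1861  0.0257] yaw 11.63
   yaw from width 12.06
```

Request:
arm_command(deltas=[[[-1.4,-0.6,0,0,0,0.1],[-2.8,-1.1,0,0,0,0.1],[-2.8,-1.1,0,0,0,0.1],[-2.8,-1.1,0,0,0,0.1],[-2.8,-1.1,0,0,0,0.1],[-2.8,-1.2,0,0,0,0.1],[-2.8,-1.2,0,0,0,0.1],[-2.8,-1.1,0,0,0,0.1],[-2.6,-1.1,-1.5,0,0,0.1],[0,0,-3,0,0,0.1],[0,0,-3,0,0,0],[0,0,-3,0,0,0]]])

```text
t: 7.55
tool_pos: [0.4909, -0.2218, 0.0995]
orientation: [-0.295, 3.126, -0.002]
force: [0.4, -1.2, -1.4]
opening: 0.0298
gripper_force: 45.0
```

Request:
arm_command(deltas=[[[0,0,-3,0,0,0],[0,0,-2,0,0,0],[0,0,-1,0,0,0],[0,0,0,0,0,0],[0,0,0,0,0,0],[0,0,0,0,0,0],[0,0,0,0,0,0],[0,0,0,0,0,0],[0,0,0,0,0,0]]])

```text
t: 8.3
tool_pos: [0.4919, -0.2207, 0.0409]
orientation: [-0.298, 3.126, -0.002]
force: [-0.8, -0.3, -1.4]
opening: 0.0297
gripper_force: 45.0
```

```bash
cat > st.py <<'E'
from h import *
s=monitor.read_state();R=cv2.Rodrigues(s["orientation"])[0];p=s["tool_pos"]
u=np.array([.982,.189]);n=np.array([-.189,.982])
print("t",round(s["t"],2),"pos",p.round(4),"s",round(u@p[:2],4),"lat",round(n@p[:2],4),"yaw",np.degrees(np.arctan2(-R[0,1],R[1,1])).round(2),"tilt",R[:,2].round(4),"F",s["force"].round(1),"push",round(float(u@s["force"][:2]),1),"tau",s["wrist_torque"].round(2),"grip",s["gripper_force"].round(1))
E
python3 st.py; python3 - <<'E'
from h import *
S=eyes.read_camera("scene");T=eyes.read_camera("top");m,W=snap("w5")
a=cv2.resize(S[160:240,240:360],(600,400),interpolation=cv2.INTER_CUBIC)
b=cv2.resize(T[140:240,250:350],(400,400),interpolation=cv2.INTER_CUBIC)
cv2.imwrite("pics/c6.png",cv2.resize(np.hstack([a,b]),(800,320))); cv2.imwrite("pics/s5.png",S); cv2.imwrite("pics/t5.png",T)
E
```

```text
Traceback (most recent call last):
  File "st.py", line 4, in <module>
    print("t",round(s["t"],2),"pos",p.round(4),"s",round(u@p[:2],4),"lat",round(n@p[:2],4),"yaw",np.degrees(np.arctan2(-R[0,1],R[1,1])).round(2),"tilt",R[:,2].round(4),"F",s["force"].round(1),"push",round(float(u@s["force"][:2]),1),"tau",s["wrist_torque"].round(2),"grip",s["gripper_force"].round(1))
                                                                                                                                                                                                                                                                                ^^^^^^^^^^^^^^^^^^^^^^^^
AttributeError: 'float' object has no attribute 'round'
```

View pics/c6.png

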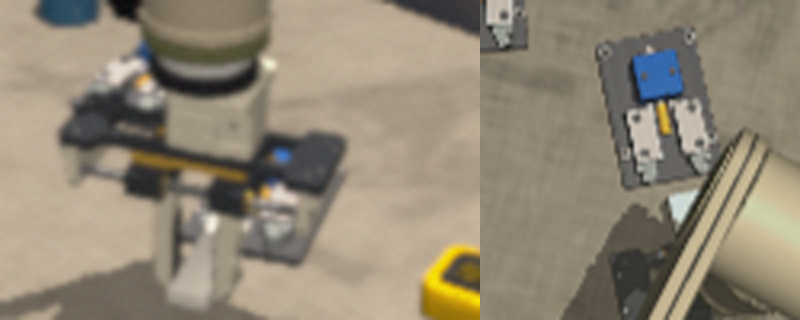

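The crop shows the held bar's leading end (683,207) just in front of A's mouth, in line with the slot. Reading the state precisely.

```bash
sed -i 's/s\["gripper_force"\].round(1)/s["gripper_force"]/' st.py; python3 st.py
```

```text
t 8.45 pos [ 0.4914 -0.2204  0.0401] s 0.4409 lat -0.3093 yaw 10.91 tilt [ 6.e-04 -4.e-04 -1.e+00] F [ 0.3  0.  -1.1] push 0.3 tau [ 0.07  0.04 -0.01] grip 44.99225378036499
```

Request:
arm_command(deltas=[[[0,0,-1,0,0,0],[0,0,-1,0,0,0],[0,0,-0.45,0,0,0],[0,0,0,0,0,0],[0,0,0,0,0,0],[0,0,0,0,0,0]]])

```text
t: 8.95
tool_pos: [0.491, -0.2203, 0.015]
orientation: [0.298, -3.127, -0.0]
force: [0.0, -0.3, -1.2]
opening: 0.0292
gripper_force: 45.0
```

Request:
arm_command(deltas=[[[0.3,0.03,0,0,0,0],[0.3,0.05,0,0,0,0],[0.3,0.06,0,0,0,0],[0.3,0.06,0,0,0,0],[0.3,0.06,0,0,0,0],[0.3,0.06,0,0,0,0],[0.3,0.06,0,0,0,0],[0.3,0.06,0,0,0,0],[0.3,0.06,0,0,0,0],[0.3,0.06,0,0,0,0],[0,0,0,0,0,0],[0,0,0,0,0,0]]])

```text
t: 9.95
tool_pos: [0.5212, -0.2146, 0.0151]
orientation: [0.299, -3.127, 0.0]
force: [0.1, -0.7, -0.6]
opening: 0.0292
gripper_force: 45.0
```

```bash
python3 st.py
```

```text
t 9.95 pos [ 0.5212 -0.2146  0.0151] s 0.4713 lat -0.3093 yaw 10.92 tilt [-1.e-04 -0.e+00 -1.e+00] F [ 0.1 -0.7 -0.6] push -0.0 tau [0.03 0.04 0.02] grip 44.9921840429306
```

Request:
arm_command(deltas=[[[0.25,0.04,0,0,0,0],[0.25,0.04,0,0,0,0],[0.25,0.05,0,0,0,0],[0.25,0.05,0,0,0,0],[0.25,0.05,0,0,0,0],[0.25,0.05,0,0,0,0],[0.25,0.05,0,0,0,0],[0.25,0.05,0,0,0,0],[0,0,0,0,0,0],[0,0,0,0,0,0],[0,0,0,0,0,0]]])

```text
t: 10.87
tool_pos: [0.541, -0.2108, 0.0151]
orientation: [0.299, -3.127, -0.0]
force: [-0.5, -0.3, -0.8]
opening: 0.0294
gripper_force: 45.0
```

```bash
python3 st.py
```

```text
t 10.87 pos [ 0.541  -0.2108  0.0151] s 0.4914 lat -0.3093 yaw 10.91 tilt [-2.e-04  1.e-04 -1.e+00] F [-0.5 -0.3 -0.8] push -0.5 tau [ 0.04  0.06 -0.  ] grip 44.9924898147583
```

The bar is in freely, with no contact force. Next comes contact with the plunger, slowly.

Request:
arm_command(deltas=[[[0.2,0.04,0,0,0,0],[0.2,0.04,0,0,0,0],[0.2,0.04,0,0,0,0],[0.2,0.04,0,0,0,0],[0.2,0.04,0,0,0,0],[0.15,0.03,0,0,0,0],[0.15,0.03,0,0,0,0],[0.15,0.03,0,0,0,0],[0.15,0.03,0,0,0,0],[0.15,0.03,0,0,0,0],[0,0,0,0,0,0],[0,0,0,0,0,0]]])

```text
t: 11.87
tool_pos: [0.5578, -0.2074, 0.0147]
orientation: [0.298, -3.126, -0.001]
force: [-4.9, -1.8, -1.1]
opening: 0.0292
gripper_force: 45.0
```

```bash
python3 st.py
```

```text
t 11.87 pos [ 0.5578 -0.2074  0.0147] s 0.5086 lat -0.3091 yaw 10.9 tilt [-1.7e-03  2.0e-04 -1.0e+00] F [-4.9 -1.8 -1.1] push -5.1 tau [-0.27  0.95 -0.02] grip 44.99007046222687
```

Request:
arm_command(deltas=[[[0.1,0.02,0,0,0,0],[0.1,0.02,0,0,0,0],[0.1,0.02,0,0,0,0],[0.1,0.02,0,0,0,0],[0.1,0.02,0,0,0,0],[0.1,0.02,0,0,0,0],[0.1,0.02,0,0,0,0],[0.1,0.02,0,0,0,0],[0,0,0,0,0,0],[0,0,0,0,0,0]]])

```text
t: 12.7
tool_pos: [0.5647, -0.2061, 0.0146]
orientation: [0.298, -3.124, -0.001]
force: [-10.2, -1.7, 2.3]
opening: 0.0291
gripper_force: 45.0
```

```bash
python3 st.py
```

```text
t 12.7 pos [ 0.5647 -0.2061  0.0146] s 0.5156 lat -0.3091 yaw 10.89 tilt [-3.9e-03  2.0e-04 -1.0e+00] F [-10.2  -1.7   2.3] push -10.3 tau [-0.38  1.77 -0.  ] grip 44.99092698097229
```

Request:
arm_command(deltas=[[[0.05,0.01,0,0,0,0],[0.05,0.01,0,0,0,0],[0.05,0.01,0,0,0,0],[0.05,0.01,0,0,0,0],[0.05,0.01,0,0,0,0],[0.05,0.01,0,0,0,0],[0,0,0,0,0,0],[0,0,0,0,0,0]]])

```text
t: 13.37
tool_pos: [0.567, -0.2056, 0.0145]
orientation: [0.298, -3.122, -0.001]
force: [-13.5, -2.8, 5.2]
opening: 0.0293
gripper_force: 45.0
```

```bash
python3 st.py
```

```text
t 13.37 pos [ 0.567  -0.2056  0.0145] s 0.5179 lat -0.3091 yaw 10.89 tilt [-5.2e-03  1.0e-04 -1.0e+00] F [-13.5  -2.8   5.2] push -13.8 tau [-0.49  2.44 -0.1 ] grip 44.99217510223389
```

Request:
arm_command(deltas=[[[0,0,0.02,0.03,-0.15,0],[0,0,0.02,0.03,-0.15,0],[0.05,0.01,0,0,0,0],[0.05,0.01,0,0,0,0],[0.05,0.01,0,0,0,0],[0.05,0.01,0,0,0,0],[0,0,0,0,0,0],[0,0,0,0,0,0]]])

```text
t: 14.03
tool_pos: [0.5691, -0.2051, 0.0146]
orientation: [-0.298, 3.127, 0.002]
force: [-10.1, -3.2, 1.6]
opening: 0.0293
gripper_force: 45.0
```

```bash
python3 st.py
```

```text
t 14.03 pos [ 0.5691 -0.2051  0.0146] s 0.5201 lat -0.3089 yaw 10.89 tilt [ 2.0e-04  1.3e-03 -1.0e+00] F [-10.1  -3.2   1.6] push -10.5 tau [-0.5   2.09 -0.1 ] grip 44.990501403808594
```

Request:
arm_command(deltas=[[[0.05,0.01,0,0,0,0],[0.05,0.01,0,0,0,0],[0.05,0.01,0,0,0,0],[0,0,0,0,0,0],[0,0,0,0,0,0]]])

```text
t: 14.45
tool_pos: [0.5694, -0.205, 0.0145]
orientation: [0.298, -3.125, -0.002]
force: [-17.5, -2.1, 5.9]
opening: 0.0291
gripper_force: 45.0
```

```bash
python3 st.py
```

```text
t 14.45 pos [ 0.5694 -0.205   0.0145] s 0.5204 lat -0.3089 yaw 10.88 tilt [-0.0022  0.0013 -1.    ] F [-17.5  -2.1   5.9] push -17.6 tau [-0.65  3.15  0.01] grip 44.99201059341431
```

The arm moved only 0.3 mm for a 1.5 mm command and the force jumped 7 N, so the bar is on the stop. I'll grip harder and push a bit more for margin.

Request:
arm_command(deltas=[[[0,0,0.01,0.03,-0.12,0],[0.04,0.01,0.01,0,0,0],[0.04,0.01,0,0,0,0],[0.04,0.01,0,0,0,0],[0.04,0.01,0,0,0,0],[0,0,0,0,0,0],[0,0,0,0,0,0],[0,0,0,0,0,0],[0,0,0,0,0,0]]], squeeze=60)

```text
t: 15.2
tool_pos: [0.5694, -0.205, 0.0145]
orientation: [0.297, -3.125, -0.003]
force: [-24.8, -4.7, 10.9]
opening: 0.0289
gripper_force: 60.0
```

```bash
python3 st.py; python3 - <<'E'
from h import *
T=eyes.read_camera("top");S=eyes.read_camera("scene")
b=cv2.resize(T[140:220,265:345],(400,400),interpolation=cv2.INTER_CUBIC);a=cv2.resize(S[180:240,270:340],(400,400),interpolation=cv2.INTER_CUBIC)
cv2.imwrite("pics/c7.png",np.hstack([b,a]))
E
```

```text
t 15.2 pos [ 0.5694 -0.205   0.0145] s 0.5204 lat -0.3089 yaw 10.88 tilt [-0.0031  0.0017 -1.    ] F [-24.8  -4.7  10.9] push -25.2 tau [-0.89  4.38 -0.03] grip 59.995447397232056
```

View pics/c7.png

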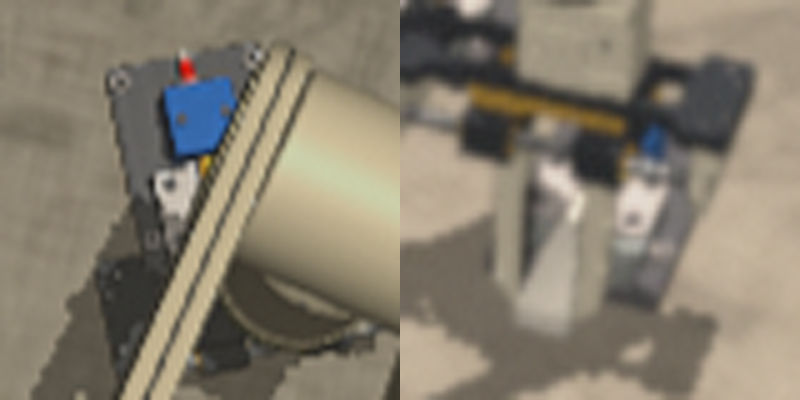

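The red-banded rod is fully out behind the housing (185,65). The TCP is at s=0.5204 against an expected 0.520 for home, with no motion under 8 N more push, so the bar is on the stop at roughly 10–13 N. Handing in.

```bash
python3 -c "
from plant import ticket
print(ticket.close_job())"
```

```text
the job is handed in; nothing more can be done
None
```

I handed the job in at about 15 s of the 58 s with the bar held at 60 N against the hard stop. I estimate 10–13 N on the stop, from the wrist force. `close_job` gave no verdict.

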